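Spin two extractor fans and scrap the one with the dragging bearing

TASK

Two look-alike blower fans stand side by side in the seats of the plywood board. Spin each rotor where it stands, pushing it about a quarter turn or more one way only, to feel which bearing drags (it stops dead when you let go, where the good one coasts on); then lift the dragging fan by its hub and set it down upright and flat on the floor of the plain square grey tray. Leave the good fan standing in its seat.

Things in the scene. Friction and masses are not known exactly. Their poses are not given: they have to be found in the camera images.
- fan_a_hub (a point): Grip centre of one of two loose look-alike fans, about 0.34 kg, 68 mm tall; either may be the bad one. On a 60 x 60 x 8 mm steel foot turns a black rotor: upright hub 36 mm across, 14 to 68 mm above the foot's underside, and 3 upright radial vanes 120 deg apart, 4 mm thick, 55 mm out from the axis, 14 to 32 mm up. Point on the axis, 54 mm above the underside; it turns with the rotor: x along a vane, z up.
- fan_b_hub (a point): The same point on the other, identical fan: hub axis, 54 mm above the foot's underside, 14 mm below the hub's top; turns with the rotor; a steel screw near the edge of each hub top marks the x vane. Each fan stands in either square seat (64 mm inside, rim 6 mm high) of a fixed plywood board 10 mm thick, seats 160 mm apart; the foot cannot turn there, the fan lifts out. Only spinning tells the bad fan.
- rotor_a (a joint): Rotation of fan_a's rotor on its foot, rad, counter-clockwise from above positive, endless; within 0.3 of zero at the start. A good rotor turns at a touch and coasts on for a second or more when the pushing finger stops.
- rotor_b (a joint): The same for fan_b. A bad rotor (it may be either fan) resists with about 0.03 N m (0.7 N at 42 mm from the axis) and stops at once when the finger stops; it cannot be told by eye at rest.
- tray_in (a point): Centre of the inner floor of the fixed plain grey tray without dividers, 170 x 170 mm outside, 160 x 160 mm inside, walls 5 mm thick; the floor is 5 mm above the table (z axis up, x and y along the sides) and the walls rise 13 mm above the floor, so that the vanes of a fan standing in it just clear the walls.
There are look-alikes about, which are no part of the job. What is shaped like the part that bears fan_b_hub but pink or red is not meant.

How it is judged:
By the outcome, as a careful person would: the job done as asked, in the order asked, and still so for the second after the job is handed in, with the robot touching nothing.
It also fails if it takes over 67 s, if anything falls off the work surface, if the arm or the gripper's body presses on something with over 40 N, if the wrist force passes 120 N, or if a joint passes its speed limit or range.

ROBOT

A 6-joint arm with a two-finger parallel gripper is mounted at the origin on the work surface. World frame = base frame: x ahead of the robot, y to its left, z up, the work surface at z = 0. Lengths are in m, angles in degrees, forces in N, time in s.
With the tool pointing down it reaches from about 0.4 to 0.825 m from the base axis. Payload 7 kg.
Tool frame: the origin (TCP) lies midway between the tips of the shut fingers; the grasp point (between the pads) lies 19 mm behind it; z points along the fingers, y is the line along which they close (so a half turn about z gives the same grasp; the last joint's range is limited). The gripper opens to 88 mm and grips with 3 to 60 N. Pads are 19 mm wide; open, the fingers measure 130 mm over their backs; the gripper's body (78 mm by 193 mm) begins 47 mm behind the grasp point.
Start: joints at [83.085, 20.546, 0.682, 0, -70.136, -16.507], TCP at [0.268, 0.619, 0.227] pointing down, gripper open.
Joint ranges: [-176.03, 176.03], [-82.01, 121.73], [-58.28, 71.71], [-173.87, 95.51], [-174.79, -0.11], [-173.66, 173.66]. Speed limits (degrees/s): [136.94, 136.94, 172.46, 180, 180, 180].

INTERFACE

Orientations are given as a 3x3 rotation matrix whose columns are the frame's x, y, z axes.
In Python, from rig import robot gives the robot as it stands. Calls block until the motion is done:
- robot.goto(position, orientation): joint-space move of the TCP to a pose.
- robot.servo_line(position, ori=None, speed=0.15): straight line of the TCP; ori=None keeps the orientation; speed is the mean speed in m/s.
- robot.movej(angles): joint-space move.
- robot.move_gripper(opening): opening from 0.0 (shut) to 1.0 (fully open); the grip force is fixed at half the most; returns when the fingers have stopped.
- robot.dwell(seconds).
- robot.ik(position, orientation): joint angles nearest the present ones, or None.
- robot.grab_frame(name): name is "scene" or "top" or "wrist"; returns (picture, depth): 384x512x3 uint8, red, green, blue; 384x512 float32, m along the optical axis (not along the pixel's ray), 0 where there is no reading.
- robot.camera_info(name): a dict with "vfov" (degrees; the focal length in pixels is half the picture's height over the tangent of half this angle, whatever the lens; pixels are square), "cx", "cy" (the principal point, pixels), "k1" (the pictures are not rectified: a ray, as slopes to the right and down, at radius r is drawn at 1 + k1 r^2 times it, then the intrinsics apply), "view" (4x4, takes a point from world to camera coordinates); the wrist camera has in their place "T_tool_cam" (4x4, takes a point from camera to tool coordinates, whose origin is the TCP and whose axes are the flange's). Camera axes: x right, y down, z forward; pixel columns grow to the right and rows downward; lengths in m; the calibration is good to about 2 mm. A picture is of the moment at which its call begins: read the wrist's pose just before it. camera_info takes no time and is no camera call.
A pose or a line that the arm cannot do raises robot.Unreachable and nothing moves.
- robot.job_done(): hands the job in; it is judged then, once.
Readings, each from a call of its own:
- robot.read_t(): time.
- robot.read_qpos(): joint angles.
- robot.read_qvel(): joint speeds.
- robot.read_effort(): joint torques, N m.
- robot.read_position(): TCP position.
- robot.read_tcp_rot(): TCP orientation.
- robot.read_force(): force on the tool from outside, world axes, zero at the start.
- robot.read_ft_torque(): the same for the moment, N m.
- robot.read_grip_width(): opening from 0.0 (shut) to 1.0 (fully open).
- robot.read_finger_force(): force on a finger pad.
Only numpy, scipy, OpenCV 4.12 (cv2) and the standard library are available. Lean on these libraries where they do the work, as an engineer would, in place of code of your own. Each camera call takes 0.05 s, during which the arm holds its last target. There are 200 camera calls.

## Working session

There is one attempt and no reset: what is moved stays moved. The work goes in short steps, each a Python script; the robot and the scene stay as the last script left them, time stands still between calls to the robot, and variables do not carry over. Pictures are saved under pics/ and viewed, at most 10 in all, crops included, and the job is handed in when it is done.

```bash
mkdir -p pics; ls
cat > h.py <<'E'
import numpy as np, cv2
from rig import robot
def K(n):
    c=robot.camera_info(n); return 192/np.tan(np.radians(c['vfov']/2)),c
def rays(n,uv):
    f,c=K(n); d=(np.atleast_2d(uv).astype(float)-[c['cx'],c['cy']])/f
    s=d.copy()
    for _ in range(20): s=d/(1+c['k1']*(s**2).sum(1,keepdims=True))
    return np.c_[s,np.ones(len(s))]
def pose(n):
    f,c=K(n)
    if 'view' in c: return np.linalg.inv(np.array(c['view']))
    T=np.eye(4);T[:3,:3]=robot.read_tcp_rot();T[:3,3]=robot.read_position()
    return T@np.array(c['T_tool_cam'])
def onplane(n,uv,z,T=None):
    T=pose(n) if T is None else T
    r=rays(n,uv)@T[:3,:3].T; o=T[:3,3]
    return o+r*((z-o[2])/r[:,2])[:,None]
def withdepth(n,uv,D,T=None):
    T=pose(n) if T is None else T
    uv=np.atleast_2d(uv); d=np.array([D[int(v),int(u)] for u,v in uv])
    return (rays(n,uv)*d[:,None])@T[:3,:3].T+T[:3,3]
def save(n,img): cv2.imwrite('pics/'+n+'.png',img[...,::-1])
E
python3 - <<'E'
from h import *
a,D=robot.grab_frame('top');b,D2=robot.grab_frame('scene')
np.savez('f0.npz',a=a,D=D,b=b,D2=D2)
save('top0',cv2.resize(a,(800,600),interpolation=cv2.INTER_CUBIC));save('scene0',cv2.resize(b,(800,600)))
print(robot.camera_info('top'),robot.camera_info('scene'),robot.camera_info('wrist'),robot.read_t(), robot.read_tcp_rot())
E
```

```text
pics
{'vfov': 47.765763841117206, 'cx': 258.7502863045599, 'cy': 193.42195737832992, 'k1': -0.12507523299315745, 'view': array([[-0.038707  , -0.9992483 , -0.00214526, -0.08538005],
       [-0.9757912 ,  0.03826065, -0.21533149,  0.57349845],
       [ 0.2152517 , -0.00624151, -0.97653866,  0.98314734],
       [ 0.        ,  0.        ,  0.        ,  1.        ]])} {'vfov': 42.41865241740841, 'cx': 243.34855166304007, 'cy': 191.30746964106672, 'k1': -0.028331869824687994, 'view': array([[-0.19283993,  0.98121191,  0.00599637,  0.2037492 ],
       [ 0.83876163,  0.16800901, -0.51793039, -0.41140596],
       [-0.50920691, -0.09484814, -0.85540175,  1.71729145],
       [ 0.        ,  0.        ,  0.        ,  1.        ]])} {'vfov': 69.20796388147264, 'cx': 253.54116225461917, 'cy': 192.421187531986, 'k1': -0.019698635797775685, 'T_tool_cam': array([[-4.89082529e-04, -9.61181977e-01, -2.75914782e-01,
         7.41161280e-02],
       [ 9.99999512e-01, -7.07028774e-04,  6.90434285e-04,
         9.72690956e-04],
       [-8.58712681e-04, -2.75914310e-01,  9.61181854e-01,
        -1.57797514e-01],
       [ 0.00000000e+00,  0.00000000e+00,  0.00000000e+00,
         1.00000000e+00]])} 0.1 [[ 9.17558682e-01 -3.97600107e-01 -4.69737708e-04]
 [-3.97600367e-01 -9.17557642e-01 -1.38608240e-03]
 [ 1.20095088e-04  1.45857983e-03 -9.99998929e-01]]
```

View pics/top0.png

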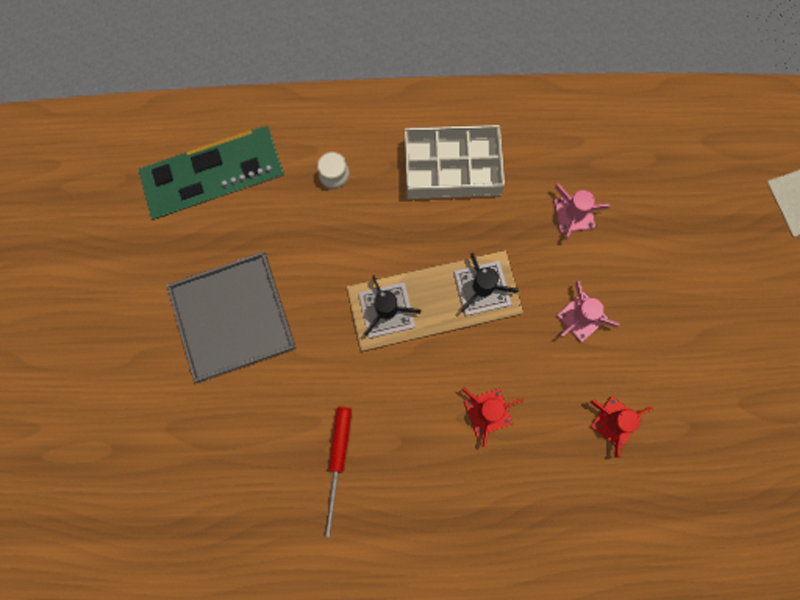

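View pics/scene0.png

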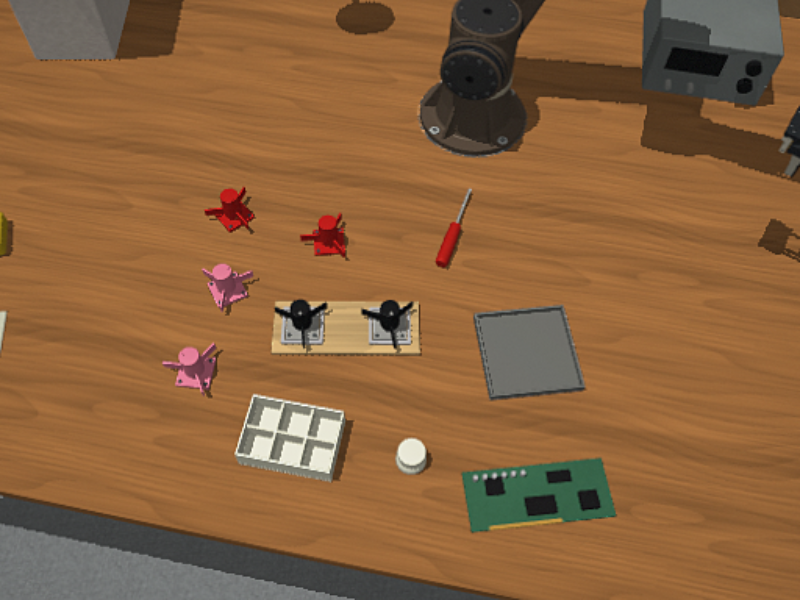

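The two black fans stand in the plywood board, at top-view (386,303) and (487,281). The pink fans at (582,203) and (592,309) and the red ones at (492,410) and (627,420) are look-alikes. The plain grey tray is at (231,317), and the 6-compartment white box isn't the target. Next I measure positions and take an enlarged crop to confirm.

Run:
```python
from h import *
F=np.load('f0.npz');
for n,im,D,boxes in (('top',F['a'],F['D'],[(225,170,275,215),(285,158,335,205)]),('scene',F['b'],F['D2'],[(175,185,212,225),(230,185,265,225)])):
    T=pose(n); V,U=np.mgrid[:384,:512]
    P=withdepth(n,np.c_[U.ravel(),V.ravel()],D,T).reshape(384,512,3)
    mx=im.max(2)
    for (u0,v0,u1,v1) in boxes:
        m=np.zeros((384,512),bool);m[v0:v1,u0:u1]=True
        m&=(mx<75)&(D>0)
        t=m&(P[...,2]>0.070)
        zt=np.median(P[t][:,2])
        t2=m&(abs(P[...,2]-0.078)<0.004)
        (cx,cy),r=cv2.minEnclosingCircle(np.argwhere(t2)[:,::-1].astype(np.float32))
        uv=np.argwhere(t2)[:,::-1].mean(0)
        print(n,'top',t2.sum(),zt,'cent',onplane(n,uv,.078,T)[0].round(4),'circ',onplane(n,(cx,cy),.078,T)[0].round(4),r)
        # vanes: z 0.036-0.046
        va=m&(abs(P[...,2]-0.041)<0.004)
        c=onplane(n,uv,.078,T)[0]; q=P[va]-c; rr=np.hypot(q[:,0],q[:,1]); k=(rr>.03)&(rr<.062)
        ang=np.degrees(np.arctan2(q[k,1],q[k,0])); a3=np.degrees(np.angle(np.exp(3j*np.radians(ang)).mean()))/3
        print('  vanes mod120',round(a3,1),np.histogram(ang,36,(-180,180))[0])
    if n=='top':
        g=(abs(P[...,2]-0.0)<.03)&(im.max(2).astype(int)-im.min(2)<15)&(mx>50)&(mx<130); g[:, 200:]=0; g[:150]=0
        g=cv2.morphologyEx(g.astype(np.uint8),cv2.MORPH_OPEN,np.ones((3,3)))
        cs=max(cv2.findContours(g,0,2)[0],key=cv2.contourArea)
        w=onplane(n,cs[:,0,:],.018,T)
        print('tray',cv2.minAreaRect((w[:,:2]*1000).astype(np.float32)),'floor z',np.median(P[195:210,140:155,2]))
        hsv=cv2.cvtColor(im,cv2.COLOR_RGB2HSV)
        bm=(P[...,2]>.006)&(P[...,2]<.014)&(D>0); bm[:,:215]=0;bm[:,345:]=0;bm[:155]=0;bm[230:]=0
        cs=max(cv2.findContours(bm.astype(np.uint8),0,2)[0],key=cv2.contourArea)
        print('board',cv2.minAreaRect((onplane(n,cs[:,0,:],.01,T)[:,:2]*1000).astype(np.float32)))
save('crop',cv2.resize(F['a'][150:235,210:345],(800,504),interpolation=cv2.INTER_CUBIC))
```

```text
top top 158 0.07789426224685081 cent [ 0.5682 -0.078   0.078 ] circ [ 0.5691 -0.0775  0.078 ] 7.382147789001465
  vanes mod120 21.4 [ 0  0  0  0  0  0  0  3 15  0  0  0  0  0  0  0  0  0  0  2  8  0  0  0
  0  0  0  0  0  0  0  5  9  0  0  0]
top top 158 0.07798460741110724 cent [ 0.5987 -0.2348  0.078 ] circ [ 0.5992 -0.2342  0.078 ] 7.280210018157959
  vanes mod120 17.7 [ 0  0  0  0  0  0  0 13  4  0  0  0  0  0  0  0  0  0  0 14  0  0  0  0
  0  0  0  0  0  0  0 17  0  0  0  0]
tray ((568.1795043945312, 176.06936645507812), (169.74981689453125, 168.35211181640625), 17.2077693939209) floor z 0.004801270916153344
board ((583.7164916992188, -156.43394470214844), (111.4916000366211, 270.02789306640625), 10.911988258361816)
scene top 76 0.07575751123388108 cent [ 0.605 -0.235  0.078] circ [ 0.606  -0.2348  0.078 ] 6.041623115539551
  vanes mod120 17.4 [ 0  0  0  0  0  0  1 12  0  0  0  0  0  0  0  0  0  0  0  8  1  0  0  0
  0  0  0  0  0  0  0  3  5  0  0  0]
scene top 83 0.07545444406047541 cent [ 0.5727 -0.079   0.078 ] circ [ 0.5761 -0.0786  0.078 ] 6.216498851776123
  vanes mod120 20.7 [0 0 0 0 0 0 0 5 6 0 0 0 0 0 0 0 0 0 0 1 9 0 0 0 0 0 0 0 0 0 0 4 4 0 0 0]
```

View pics/crop.png

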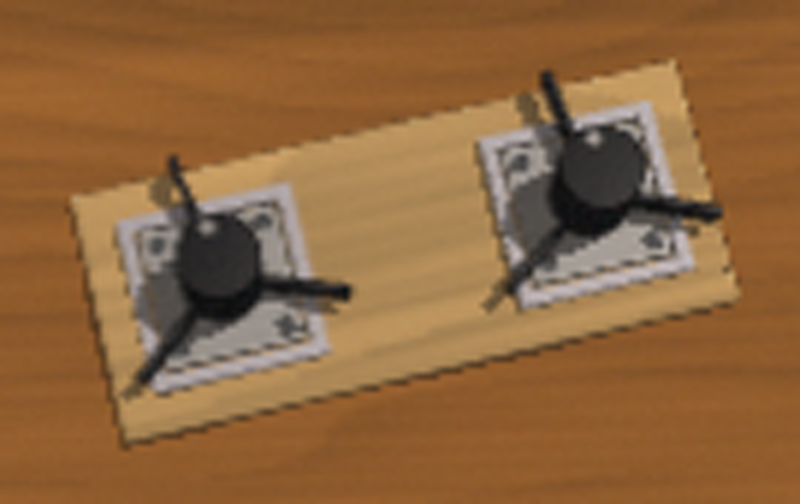

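The crop shows two black fans in metal seats: hub tops at crop (220,262) and (603,172), with screws on the upper-left vanes. The measured spacing is 160 mm and the hub tops are at z=0.078, as expected. The scene and top views differ in x by about 4 mm, so I'll refine from the wrist camera.

```bash
cat >> h.py <<'E'
def ori(deg):
    t=np.radians(deg); c,s=np.cos(t),np.sin(t)
    return np.array([[-s,c,0],[c,s,0],[0,0,-1.]])
def hub(im,D,T,guess,zt=.078):
    V,U=np.mgrid[:384,:512]
    P=withdepth('wrist',np.c_[U.ravel(),V.ravel()],D,T).reshape(384,512,3)
    m=(im.max(2)<90)&(D>0)&(np.hypot(P[...,0]-guess[0],P[...,1]-guess[1])<.07)
    t=(abs(P[...,2]-zt)<.005)&(np.hypot(P[...,0]-guess[0],P[...,1]-guess[1])<.035)&(D>0)
    cs=max(cv2.findContours(t.astype(np.uint8),0,2)[0],key=cv2.contourArea)
    w=onplane('wrist',cs[:,0,:],zt,T)
    (x,y),r=cv2.minEnclosingCircle((w[:,:2]*1000).astype(np.float32))
    va=m&(abs(P[...,2]-zt+.036)<.005); q=P[va][:,:2]-[x/1000,y/1000]; rr=np.hypot(*q.T)
    q=q[(rr>.03)&(rr<.062)]; th=np.arctan2(q[:,1],q[:,0])
    return x/1000,y/1000,r,np.degrees(np.angle(np.exp(3j*th).mean()))/3,len(q)
E
python3 - <<'E'
from h import *
R=ori(90)
best=None
for th in (-100,80,-10,170):
    q=robot.ik([.53,-.155,.27],ori(th)); print(th,None if q is None else np.round(q,1))
for nm,c,v in (('A',(.569,-.078),20.5),('B',(.600,-.2345),17.7)):
  for ph0 in (v+120-38,v+240-38,v-38):
    for flip in (0,180):
      J=[]
      for d in range(0,131,26):
        p=ph0+d; q=robot.ik([c[0]+.05*np.cos(np.radians(p)),c[1]+.05*np.sin(np.radians(p)),.03],ori(p+flip)); J.append(None if q is None else round(q[5]))
      print(nm,round(ph0),flip,J)
E
```

```text
-100 [  4.    7.5 -11.    0.  -71.5  76. ]
80 [   4.     7.5  -11.     0.   -71.5 -104. ]
-10 [  4.    7.5 -11.    0.  -71.5 166. ]
170 [  4.    7.5 -11.    0.  -71.5 -14. ]
A 102 0 [-95, -68, -41, -12, 16, 44]
A 102 180 [85, 112, 139, 168, -164, -136]
A 222 0 [34, 61, 88, 114, 138, 162]
A 222 180 [-146, -119, -92, -66, -42, -18]
A -18 0 [153, None, -159, -135, -110, -85]
A -18 180 [-27, -3, 21, 45, 70, 95]
B 100 0 [-81, -54, -26, 2, 30, 58]
B 100 180 [99, 126, 154, None, -150, -122]
B 220 0 [47, 74, 100, 125, 150, None]
B 220 180 [-133, -106, -80, -55, -30, -6]
B -20 0 [165, -171, -147, -122, -97, -71]
B -20 180 [-15, 9, 33, 58, 83, 109]
```

Run:
```python
from h import *
robot.goto([.552,-.15,.2],ori(80))
T=pose('wrist'); im,D=robot.grab_frame('wrist')
np.savez('w0.npz',im=im,D=D,T=T)
for g in ((.569,-.078),(.600,-.2345)): print(np.round(hub(im,D,T,g),4))
save('w0',im); print(robot.read_t(),robot.read_position(),robot.read_force())
```

```text
[ 5.68800e-01 -8.09000e-02  1.80730e+01  2.02936e+01  1.74000e+02]
[ 0.5971 -0.2304 16.4493 17.7401 58.    ]
3.0333 [ 0.55224468 -0.14940538  0.19997578] [-0.04965483  0.25373466  0.5351714 ]
```

View pics/w0.png

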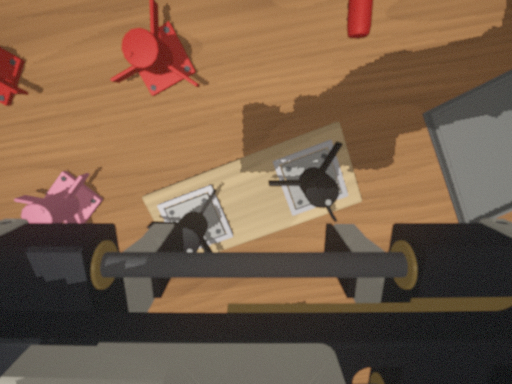

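The wrist picture has hub A at (320,187) with a clean 18 mm radius. Hub B at (192,225) is partly hidden by the gripper. Top and wrist agree within 3 mm, so I'll spin A's rotor now.

```bash
cat >> h.py <<'E'
def vang(n,im,D,T,c,zt=.078):
    V,U=np.mgrid[:384,:512]
    P=withdepth(n,np.c_[U.ravel(),V.ravel()],D,T).reshape(384,512,3)
    q=P[...,:2]-np.array(c); rr=np.hypot(q[...,0],q[...,1])
    m=(im.max(2)<80)&(D>0)&(rr>.028)&(rr<.058)&(abs(P[...,2]-zt+.037)<.006)
    th=np.arctan2(q[m][:,1],q[m][:,0])
    return round(float(np.degrees(np.angle(np.exp(3j*th).mean()))/3)%120,1),np.histogram(np.degrees(th)%360,24,(0,360))[0].tolist()
def push(c,v,tag,z=.030,r=.05,sweep=130):
    at=lambda p,zz:[c[0]+r*np.cos(np.radians(p)),c[1]+r*np.sin(np.radians(p)),zz]
    p0=v+120-38
    robot.goto(at(p0,.12),ori(p0)); robot.servo_line(at(p0,z),speed=.12)
    print('start',robot.read_t(),robot.read_position().round(4) if hasattr(robot.read_position(),'round') else robot.read_position())
    n=5; F=[np.array(robot.read_force())]
    for i in range(1,n+1):
        p=p0+sweep*i/n; robot.servo_line(at(p,z),ori(p),speed=.06); F.append(np.array(robot.read_force()))
    fr=[]
    for k in range(3):
        t=robot.read_t(); fr.append((t,)+robot.grab_frame('scene'))
        if k<2: robot.dwell(.1)
    robot.servo_line(at(p0+sweep,.12),speed=.2)
    for k in range(2):
        for cam in ('scene','top'):
            t=robot.read_t(); im,D=robot.grab_frame(cam); print('after',cam,round(t,2),vang(cam,im,D,pose(cam),c))
    for t,im,D in fr: print(round(t,2),vang('scene',im,D,pose('scene'),c))
    print('finger end',p0+sweep,'F',np.round(np.array(F)-F[0],2).tolist(),robot.read_t())
    np.savez(tag+'.npz',a=fr[0][1],b=fr[-1][1],c=im)
    save(tag,np.hstack([fr[0][1][150:260,140:300],fr[-1][1][150:260,140:300],im[140:250,210:350]]).repeat(1,0))
E
python3 - <<'E'
from h import *
robot.move_gripper(0.0)
push((.569,-.0793),20.4,'pushA')
E
```

```text
start 5.9917 [ 0.5589 -0.0306  0.0307]
after scene 9.94 (55.3, [0, 0, 0, 14, 0, 0, 0, 0, 0, 0, 0, 6, 0, 0, 0, 0, 0, 0, 0, 10, 7, 0, 0, 0])
after top 9.99 (51.7, [0, 0, 0, 0, 0, 0, 0, 0, 0, 0, 0, 21, 0, 0, 0, 0, 0, 0, 0, 0, 0, 0, 0, 0])
after scene 10.04 (55.0, [0, 0, 0, 17, 0, 0, 0, 0, 0, 0, 0, 6, 0, 0, 0, 0, 0, 0, 0, 9, 10, 0, 0, 0])
after top 10.09 (51.9, [0, 0, 0, 0, 0, 0, 0, 0, 0, 0, 0, 20, 0, 0, 0, 0, 0, 0, 0, 0, 0, 0, 0, 0])
8.99 (36.6, [0, 1, 15, 0, 0, 0, 0, 0, 0, 0, 0, 0, 0, 0, 0, 0, 0, 0, 17, 2, 0, 0, 0, 0])
9.14 (44.8, [0, 0, 18, 0, 0, 0, 0, 0, 0, 0, 0, 0, 0, 0, 2, 0, 0, 0, 2, 14, 0, 0, 0, 0])
9.29 (50.1, [0, 0, 6, 12, 0, 0, 0, 0, 0, 0, 0, 0, 0, 0, 0, 0, 0, 0, 0, 15, 1, 0, 0, 0])
finger end 232.4 F [[0.0, 0.0, 0.0], [-0.73, -1.12, -1.53], [1.21, -0.66, -1.27], [0.42, -0.11, -1.42], [-0.53, -0.59, -1.72], [-0.3, -0.97, -1.24]] 10.1417
```

View pics/pushA.png

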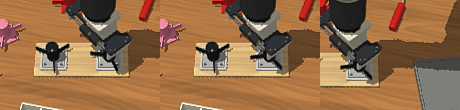

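After the finger stopped, A's vane kept turning (36.6°→44.8°→50.1°→55.3°) and was well ahead of the finger, so A coasts. Now B.

Run:
```python
from h import *
push((.5993,-.2355),17.7,'pushB')
robot.goto([.62,-.2,.2],ori(80))
T=pose('wrist'); im,D=robot.grab_frame('wrist'); np.savez('w1.npz',im=im,D=D,T=T)
for g in ((.569,-.0793),(.5993,-.2355)): print(np.round(hub(im,D,T,g),4))
save('w1',im); print(robot.read_t())
```

```text
start 12.9333 [ 0.5915 -0.1863  0.0306]
after scene 16.88 (7.7, [15, 0, 0, 0, 0, 0, 0, 2, 13, 0, 0, 0, 0, 0, 0, 0, 9, 3, 0, 0, 0, 0, 0, 0])
after top 16.93 (7.6, [5, 0, 0, 0, 0, 0, 0, 0, 20, 0, 0, 0, 0, 0, 0, 0, 0, 0, 0, 0, 0, 0, 0, 0])
after scene 16.98 (7.7, [13, 0, 0, 0, 0, 0, 0, 1, 16, 0, 0, 0, 0, 0, 0, 0, 10, 4, 0, 0, 0, 0, 0, 0])
after top 17.03 (7.7, [4, 0, 0, 0, 0, 0, 0, 0, 18, 0, 0, 0, 0, 0, 0, 0, 0, 0, 0, 0, 0, 0, 0, 0])
15.93 (7.3, [12, 0, 0, 0, 0, 0, 0, 0, 9, 0, 0, 0, 0, 0, 0, 0, 7, 1, 0, 0, 0, 0, 0, 0])
16.08 (7.9, [16, 0, 0, 0, 0, 0, 0, 2, 6, 0, 0, 0, 0, 0, 0, 0, 6, 3, 0, 0, 0, 0, 0, 0])
16.23 (7.8, [13, 0, 0, 0, 0, 0, 0, 2, 6, 0, 0, 0, 0, 0, 0, 0, 9, 1, 0, 0, 0, 0, 0, 0])
finger end 229.7 F [[0.0, 0.0, 0.0], [-0.22, -1.2, 0.21], [-0.29, -0.4, -1.04], [0.19, -1.26, 0.16], [-0.69, -0.85, -1.05], [0.03, -0.84, -0.14]] 17.0833
[ 5.69300e-01 -8.12000e-02  1.78479e+01  5.42425e+01  2.60000e+02]
[  0.5997  -0.2366  17.9034   8.0886 136.    ]
19.4667
```

View pics/w1.png

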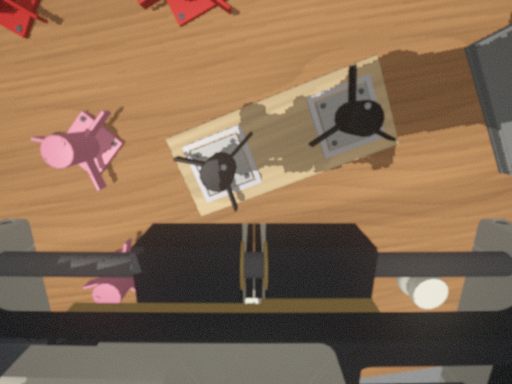

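B's rotor was carried 110° and stayed put against the finger (7.3–7.9° in every frame, before and after lifting). B drags, so it is the bad fan. The wrist picture has B's hub at (217,172) and A's at (358,118). Next: grip and lift B.

Run:
```python
from h import *
c=(.5995,-.2362)
for th in (80,-100,68,-112): print(th,[np.round(robot.ik(p,ori(th)),0)[5] for p in ([*c,.047],[.568,.176,.05])])
robot.move_gripper(1.0)
robot.goto([*c,.13],ori(80)); robot.servo_line([*c,.047],speed=.1)
print(robot.read_force(),robot.read_t())
robot.move_gripper(0.0); print('grip',robot.read_grip_width(),robot.read_finger_force(),robot.read_force(),robot.read_position())
robot.servo_line([*c,.09],speed=.06); print(robot.read_force())
robot.servo_line([*c,.19],speed=.15); print('lifted',robot.read_grip_width(),robot.read_finger_force(),robot.read_force(),robot.read_t())
im,D=robot.grab_frame('scene'); save('lift',im[100:300,100:400].repeat(2,0).repeat(2,1))
```

```text
80 [np.float64(-96.0), np.float64(-136.0)]
-100 [np.float64(84.0), np.float64(44.0)]
68 [np.float64(-108.0), np.float64(-148.0)]
-112 [np.float64(72.0), np.float64(32.0)]
[-0.15532394 -0.02112872 -0.24174521] 22.3167
grip 0.39828620092267336 30.000062577892095 [-1.4391484   0.78023972 -0.49934646] [ 0.59950652 -0.23610351  0.04700839]
[-1.1562939   0.42506031 -3.93872869]
lifted 0.4039212101495771 29.999455811921507 [-0.23160754 -0.13411608 -3.92548342] 24.8833
```

View pics/lift.png

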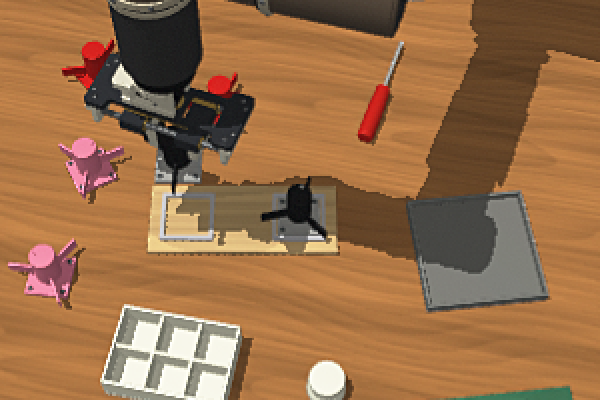

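The picture shows fan B hanging from the gripper, its seat empty at (188,217), and A still standing at (298,210). The lifted weight reads about 3.4 N, which matches 0.34 kg. Now to place it in the tray.

Run:
```python
from h import *
t=(.5685,.175)
robot.goto([*t,.19],ori(80)); robot.servo_line([*t,.06],speed=.12)
f0=robot.read_force()[2]
robot.servo_line([*t,.0445],speed=.04); print(robot.read_force()[2]-f0)
z=.0445
while robot.read_force()[2]-f0<1.5 and z>.0405:
    z-=.0005; robot.servo_line([*t,z],speed=.02)
print('z',z,robot.read_force()[2]-f0)
robot.move_gripper(1.0); robot.dwell(.2)
robot.servo_line([*t,.15],speed=.1)
robot.goto([.45,.02,.3],ori(80)); robot.dwell(.5)
a,D=robot.grab_frame('top'); T=pose('top'); V,U=np.mgrid[:384,:512]
P=withdepth('top',np.c_[U.ravel(),V.ravel()],D,T).reshape(384,512,3)
for nm,g,zt in (('tray',t,.073),('A',(.569,-.079),.078)):
    m=(np.hypot(P[...,0]-g[0],P[...,1]-g[1])<.035)&(abs(P[...,2]-zt)<.006)
    print(nm,m.sum(),np.median(P[m],0).round(4),np.ptp(P[m],0).round(4))
save('end',cv2.resize(a[100:300,60:360],(800,533),interpolation=cv2.INTER_CUBIC)); print(robot.read_t())
```

```text
-0.0075550476203525285
z 0.041499999999999995 6.579349659971056
  return _methods._mean(a, axis=axis, dtype=dtype,
  ret = um.true_divide(
Traceback (most recent call last):
ValueError: zero-size array to reduction operation maximum which has no identity
```

Run:
```python
from h import *
a,D=robot.grab_frame('top'); b,D2=robot.grab_frame('scene'); V,U=np.mgrid[:384,:512]
for n,d in (('top',D),('scene',D2)):
    P=withdepth(n,np.c_[U.ravel(),V.ravel()],d).reshape(384,512,3)
    for nm,g in (('tray',(.5685,.175)),('A',(.569,-.079))):
        m=(np.hypot(P[...,0]-g[0],P[...,1]-g[1])<.035)&(P[...,2]>.06)&(P[...,2]<.1)
        if m.any(): print(n,nm,m.sum(),np.median(P[m],0).round(4),P[m].max(0).round(3))
save('end',np.vstack([a[80:300,40:400],b[150:330,140:500]])); print(robot.read_t(),robot.read_position())
```

```text
top A 190 [ 0.5676 -0.0777  0.0774] [ 0.586 -0.06   0.083]
scene tray 143 [0.5738 0.1752 0.0705] [0.591 0.193 0.076]
scene A 144 [ 0.5761 -0.0791  0.0744] [ 0.59  -0.062  0.081]
33.7833 [0.45002222 0.02004996 0.29998165]
```

View pics/end.png

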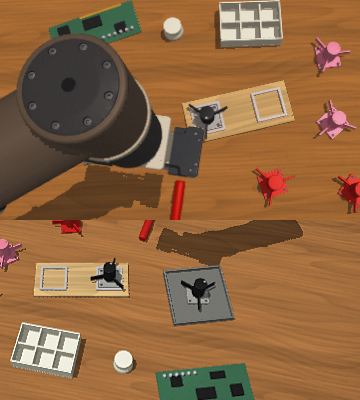

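The fan stands upright in the middle of the tray (scene half, about (202,288)), and its top reads about 4–5 mm lower than A's, as expected. A is still in its seat at (110,270), and the arm is clear of everything.

```bash
python3 -c "
from rig import robot
print(robot.job_done())"
```

```text
the job is handed in; nothing more can be done
None
```

I spun both rotors: the fan nearer the tray coasted on, the farther one stopped dead, so I set that farther fan upright in the middle of the grey tray, left the good one in its seat, and handed the job in at about 34 s.

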